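Lock the swing stop and hold a flanged hub in the datum corner

ROBOT

A 7-joint arm with a two-finger parallel gripper is mounted at the origin on the work surface. World frame = base frame: x ahead of the robot, y to its left, z up, the work surface at z = 0. Lengths are in m, angles in rad, forces in N, time in s.
With the tool pointing down it reaches from about 0.425 to 0.925 m from the base axis. Payload 6.8 kg.
Tool frame: the origin (TCP) lies between the finger pads; the fingertips stand 14 mm ahead of it and the grasp point (between the pads) lies 5 mm behind it; z points along the fingers, y is the line along which they close (so a half turn about z gives the same grasp; the last joint's range is limited). The gripper opens to 85 mm and grips with 20 to 120 N. Pads are 22 mm wide; open, the fingers measure 114 mm over their backs; the gripper's body (76 mm by 85 mm) begins 54 mm behind the grasp point. The pads swing forward as they close: fully open they stand 13 mm farther back than shut.
Start: joints at [-1.285, 0.477, 0.022, 1.555, -0.011, 1.109, -0.083], TCP at [0.259, 0.623, 0.245] pointing down, gripper open.
Joint ranges: [-2.96, 2.96], [-0.34, 2.1], [-1.41, 1.46], [0.24, 2.44], [-1.37, 4.51], [0.17, 1.92], [-2.96, 2.96]. Speed limits (rad/s): [2.39, 2.39, 3.14, 3.14, 3.14, 3.14, 3.14].

INTERFACE

Orientations are given as a unit quaternion [w, x, y, z].
In Python, from rig import ctrl gives the robot as it stands.
- The arm moves only by the tool arm_command, never from a script. Its argument "motion" is a list that holds one entry, the list of rows, each a list of 4 numbers: the shift along the tool's x, y, z in m, then the turn about the tool's z in rad. A call has 1 to 12 rows; each row shifts and turns the commanded pose from where the row before left it, along the tool's axes as they then stand; what a row does not reach is not made up. A row lasts 1/12 s, in which the tool goes at most 41.7 mm and 7.16 degrees, less where a joint would pass 70% of its speed; a pose out of reach is approached as far as the arm can. A call is refused whole if a number of a shift passes 0.0417 or a number of a turn 0.125, either way. A call with a gripper value outside its range is refused whole. "gripper" is the finger opening in m, from 0 to 0.0854, set as the call begins (left out, the last holds). The fingers move at their own pace and stop on an object; "squeeze" is the grip in N (left out, the last holds). Time passes only in rows, so rows that do not move let the fingers close. It gives the time, the measured TCP pose, the force, the opening and the grip force at its end, in the units of the state.
- ctrl.get_state(): the state, without advancing time (a new reading comes with each control period).
- ctrl.grab_frame(name): name is "scene" or "top" or "wrist"; returns (picture, depth): 384x512x3 uint8, red, green, blue; 384x512 float32, m along the optical axis (not along the pixel's ray), 0 where there is no reading.
- ctrl.camera_info(name): a dict with "vfov" (degrees; the focal length in pixels is half the picture's height over the tangent of half this angle, whatever the lens; pixels are square), "cx", "cy" (the principal point, pixels), "k1" (the pictures are not rectified: a ray, as slopes to the right and down, at radius r is drawn at 1 + k1 r^2 times it, then the intrinsics apply), "world_from_camera" (4x4, takes a point from camera to world coordinates); the wrist camera has in their place "mount" (4x4, takes a point from camera to tool coordinates, whose origin is the TCP and whose axes are the flange's). Camera axes: x right, y down, z forward; pixel columns grow to the right and rows downward; lengths in m; the calibration is good to about 2 mm. A picture is of the moment at which its call begins: read the wrist's pose just before it. camera_info takes no time and is no camera call.
- ctrl.finish_job(): hands the job in; it is judged then, once.
Trained networks look in the newest picture that a camera, given by its name, has taken for a name from the list of things; names that differ only in an ending like _2 or _b are one class to them, and where a whole thing is asked for, a point or a joint stands for the part that bears it (a point fixed in the world has none). Each returns a list of dicts, best first, with "score" (0 to 1); they miss things now and then, are a little off and sometimes report something else, mostly with a low value. They report only what shows in the picture. A call takes as long as a camera call. They do not tell look-alikes from the thing itself.
- ctrl.trace(camera, query): "pixels" (384x512 bool, what is visible of it) and "bbox" ([left, top, right, bottom] in pixels, round what is visible of it).
The state is a dict: "time": time; "joint_pos": joint angles; "qvel": joint speeds; "joint_torque": joint torques, N m; "position": TCP position; "orientation": TCP orientation; "wrist_force": force on the tool from outside, world axes, zero at the start; "wrist_torque": the same for the moment, N m; "gripper_width": finger opening in m; "grip_force": force on a finger pad.
Only numpy, scipy, OpenCV 4.12 (cv2) and the standard library are available. Lean on these libraries where they do the work, as an engineer would, in place of code of your own. Each camera call takes 0.05 s, during which the arm holds its last target. There are 200 camera calls.

TASK

Lift the fixture's sprung plunger by its black knob, swing the parked stop arm to its working notch, square to the fixed rail, let the plunger drop fully home and let go of it. Then push the square-flanged steel hub into the corner between rail and stop arm, flat on the plate and flush with both, and finish while still holding it pressed firmly against both. Leave everything else where it is.

Things in the scene. Friction and masses are not known exactly. Their poses are not given: they have to be found in the camera images.
- plate: Dark steel fixture plate fixed on the bench, 250 (x) by 330 (y) by 20 mm thick; place and yaw (within 0.3 rad) vary. Origin on its underside at bench level: the plate reaches x -125 to 125, y -150 to 180 mm. Its x points away from the robot, y left, z up. Heights 'above the plate' are from its top face.
- rail: Fixed stop: straight bright steel bar along the plate's y near its far edge, 24 mm wide (x), 165 mm long (y), 22 mm high. Origin at the centre of its underside, on the plate's top; axes as the plate's. The face the hub must touch looks to -x, 12 mm before the origin (plate x = 90 mm).
- stop_arm: Swing stop arm: straight bar, bright steel, 24 wide, 115 mm long, top 22 mm above the plate. Origin on the pivot axis at plate-top level; the bar runs from it along its own -x. The hub must touch its face towards its own -y. At working position it runs along plate -x, that face at plate y = 20 mm. Beyond the bar is a raised tip block (46 by 26, 12 to 32 mm above the plate) with the plunger.
- swing (a joint): Angle of the stop arm (rad): 0 at the working position, growing clockwise seen from above (tip towards plate +y, left). Starts parked at 0.82 to 1.08; with the pin down in the parking gap it moves only from about 0.8 to 1.1. Hard stop at -0.012, just past working. Turns with light friction (0.04 N m) and stays where left.
- lift (a joint): Lift of the plunger (m): 0 fully down, at most 0.016. Its round-ended 8 mm pin reaches 8 mm below the top of the strip (see notch): lift it more than 8 mm to pass. Spring pushes down with 4 N when down, 8 N fully lifted. Let go within about 2 mm of the notch it drops home by itself; resting on the strip it reads about 0.008.
- plunger: Black round plunger knob, 24 mm in diameter, 24 mm tall, vertical axis 140 mm from the pivot, grippable from above. Origin on its axis 50 mm below the knob's middle (at plate-top level when down).
- knob (a point): Middle of the plunger knob: 50 mm above the plate when down (underside 38, top 62 mm); the tip block's collar ends 4 mm below the knob. Moves with the arm and the plunger.
- pivot (a point): Pivot axis of the stop arm at plate-top level: plate x = 102, y = 32 mm. The knob's axis is at pivot + 140 mm * (-cos a, sin a) in plate x, y, where a is the swing angle.
- notch (a point): Where the plunger's axis stands at the working position (swing 0), at plate-top level: plate x = -38, y = 32 mm. A raised aluminium strip, 10 mm high, 16 mm wide, follows the plunger's arc (radius 140 mm about the pivot); it has a 9 mm notch here and a 51 mm gap for parking, and blocks the lowered pin between them.
- hub: The workpiece, loose on the plate: bright steel square flange 64 by 64 by 24 mm with a round boss, 36 mm in diameter, on its centre, rising to 58 mm; dark bore mouth on top. Origin at the centre of its underside, axes square to the flange. 0.6 to 0.9 kg. Starts on the near right of the plate, turned up to 0.35 rad from it. Slides on plate and stops with friction 0.2.
- seat (a point): Where the hub's origin belongs when its flange touches both rail and locked stop bar: plate x = 58, y = -12 mm, at plate-top level.
- ring_gauge: Bystander: steel setting ring, 38 mm across, 12 mm high, on the plate's near left corner. Origin under its centre.
- gauge_block: Bystander: steel gauge block 9 by 30 by 10 mm high, on the plate in front of the rail's right end. Origin under its centre.
- v_block: Bystander: dark steel V-block, 70 by 50 by 44 mm high, on the bench at the left. Origin under its centre.
- micrometer: Bystander: bow micrometer lying on the bench at the right, about 140 mm long. Origin at the middle of the bow's mouth.
- cleaner: Bystander: clear bottle, 60 mm across and 120 mm tall, on the bench at the right. Origin under its centre.
- wrench: Bystander: wrench lying on the bench at the left.
- dial_gauge: Bystander: round dial gauge, 60 mm across, lying on the bench at the left. Origin under its centre.
Not all that is in view belongs to the job. Leave any orange or red look-alike of the hub alone.

How it is judged:
On the way, in this order (a step that is already met when the one before it is completed fails the run):
1. the plunger is lifted clear of the strip while the stop arm is still on the parking side (value of joint lift above 0.0085 m and value of joint swing above 0.7 rad), for 0.05 s.
2. the stop arm stands in its working position with the plunger dropped home, and the fingers have let go of it (value of joint lift below 0.002 m and value of joint swing between -0.03 and 0.03 rad and contact force between the fingers and plunger below 0.5 N), for 0.2 s.
At the end, for the whole second after the job is handed in: For the last second: plunger lift under 2 mm, stop arm within 0.03 rad of working; held by the fingers, the hub presses rail and stop bar with over 2 N each; it is within 5 mm of the seat, raised under 3 mm, tilted under 0.05 rad, square to the rail within 0.05 rad, at rest (value of joint lift below 0.002 m and value of joint swing between -0.03 and 0.03 rad and contact force between hub and rail above 2 N and contact force between hub and stop_arm above 2 N and contact force between the fingers and hub above 1 N and horizontal distance between hub and seat below 0.005 m and z of hub in the frame of seat below 0.003 m and angle between hub's own z axis and vertical below 0.05 rad and (angle between the x axis of hub and the x axis of rail, either way round below 0.05 rad or angle between the x axis of hub and the y axis of rail, either way round below 0.05 rad) and linear speed of hub below 0.02 m/s); the arm keeps its last pose, push and grip.
It fails at once if another thing on the bench is shifted by more than 25 mm (distance of any of ring_gauge, gauge_block, v_block, micrometer, cleaner, wrench, dial_gauge from where it was at the start of the episode above 0.025 m).
It also fails if it takes over 64 s, if anything falls off the work surface, if the arm or the gripper's body presses on something with over 40 N, if the wrist force passes 120 N, or if a joint passes its speed limit or range.

## Working session

There is one attempt and no reset: what is moved stays moved. The work goes in short steps, Python scripts to look and compute and a tool call to move; the robot and the scene stay as the last step left them, time stands still between calls to the robot, and variables do not carry over. Pictures are saved under pics/ and viewed, at most 10 in all, crops included, and the job is handed in when it is done.

Besides the shell and the picture viewer there is one more tool, called after ">>>" as name(argument=value, ...), one argument or row to a line, values as JSON. arm_command: Moves the arm, as the interface text tells. Its arguments: {"type":"object","properties":{"motion":{"type":"array","items":{"type":"array","items":{"type":"array","items":{"type":"number"}}}},"gripper":{"type":"number"},"squeeze":{"type":"number"}},"required":["motion"]}

```bash
ls; mkdir -p pics; cat > h.py <<'E'
import numpy as np, cv2
from rig import ctrl
from scipy.spatial.transform import Rotation as R
def K(n):
    c=ctrl.camera_info(n); f=192/np.tan(np.radians(c['vfov'])/2); return c,np.array([[f,0,c['cx']],[0,f,c['cy']],[0,0,1.]]),np.array([c['k1'],0,0,0,0.])
def tw():
    s=ctrl.get_state(); T=np.eye(4); q=s['orientation']; T[:3,:3]=R.from_quat([q[1],q[2],q[3],q[0]]).as_matrix(); T[:3,3]=s['position']; return T
def grab(n):
    T=tw(); im,d=ctrl.grab_frame(n); c,k,D=K(n)
    W=T@np.array(c['mount']) if n=='wrist' else np.array(c['world_from_camera'])
    return im,d,W
def pts(n,W,uv,z):
    c,k,D=K(n); p=cv2.undistortPoints(np.array(uv,float).reshape(-1,1,2),k,D)[:,0]
    return np.c_[p*np.array(z)[:,None],z]@W[:3,:3].T+W[:3,3]
def cloud(n,d,W,mask=None):
    m=(d>0) if mask is None else (mask&(d>0)); v,u=np.nonzero(m); return pts(n,W,np.c_[u,v],d[v,u]),u,v
def ray(n,W,uv,h):
    a=pts(n,W,uv,np.ones(len(uv))); o=W[:3,3]; t=(h-o[2])/(a[:,2]-o[2]); return o+(a-o)*t[:,None]
def save(f,im): cv2.imwrite('pics/'+f,im[...,::-1])
E
python3 - <<'E'
from h import *
for n in ('top','scene'):
    im,d,W=grab(n); save(n+'0.png',im); print(n,W[:3,3].round(3))
    for q in ('plate','rail','stop_arm','plunger','hub','ring_gauge','gauge_block'):
        for r in ctrl.trace(n,q)[:3]:
            P,u,v=cloud(n,d,W,r['pixels']); print(q,round(r['score'],2),r['bbox'],np.median(P,0).round(3), np.percentile(P[:,2],[5,95]).round(3))
E
```

```text
pics
top [ 0.35  -0.019  1.415]
plate 0.63 [168.4, 118.6, 286.8, 215.2] [0.557 0.094 0.02 ] [0.015 0.041]
rail 0.56 [222.4, 120.5, 278.7, 136.5] [0.674 0.012 0.04 ] [0.019 0.045]
stop_arm 0.87 [178.2, 129.7, 223.5, 171.3] [0.604 0.165 0.043] [0.03  0.082]
plunger 0.53 [180.0, 162.4, 185.8, 168.3] [0.559 0.205 0.081] [0.07  0.087]
hub 0.92 [300.2, 204.5, 328.4, 230.5] [ 0.419 -0.171  0.025] [0.018 0.06 ]
hub 0.82 [247.6, 229.4, 272.1, 258.3] [ 0.342 -0.015  0.025] [0.019 0.06 ]
hub 0.79 [247.6, 155.8, 273.1, 187.1] [ 0.55  -0.014  0.044] [0.022 0.079]
ring_gauge 0.51 [177.0, 193.5, 196.3, 208.0] [0.452 0.199 0.03 ] [0.021 0.036]
gauge_block 0.23 [126.5, 175.8, 150.0, 201.5] [0.494 0.344 0.035] [0.004 0.047]
scene [ 0.943 -0.438  0.864]
plate 0.97 [225.4, 143.4, 366.8, 270.7] [0.581 0.075 0.019] [0.014 0.041]
rail 0.56 [291.3, 212.9, 333.2, 266.5] [0.68  0.012 0.041] [0.021 0.043]
stop_arm 0.91 [323.1, 162.0, 337.1, 216.8] [0.598 0.166 0.043] [0.038 0.08 ]
hub 0.85 [178.6, 205.7, 209.2, 236.3] [ 0.437 -0.181  0.024] [0.004 0.058]
hub 0.81 [204.8, 154.5, 237.1, 185.7] [ 0.356 -0.024  0.024] [0.006 0.059]
hub 0.8 [253.8, 197.9, 285.4, 228.8] [ 0.567 -0.025  0.044] [0.022 0.078]
ring_gauge 0.67 [290.7, 144.8, 304.9, 162.0] [0.459 0.199 0.03 ] [0.019 0.033]
gauge_block 0.53 [282.7, 238.3, 296.0, 250.0] [ 0.655 -0.045  0.028] [0.02  0.032]
```

View pics/top0.png

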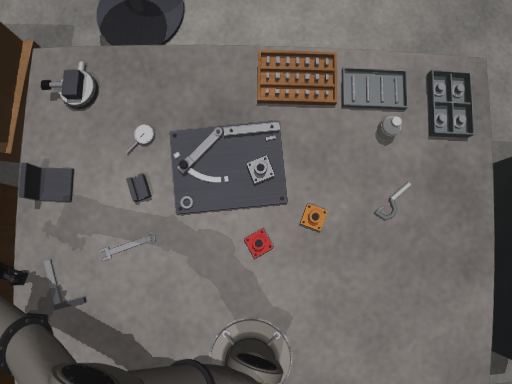

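View pics/scene0.png

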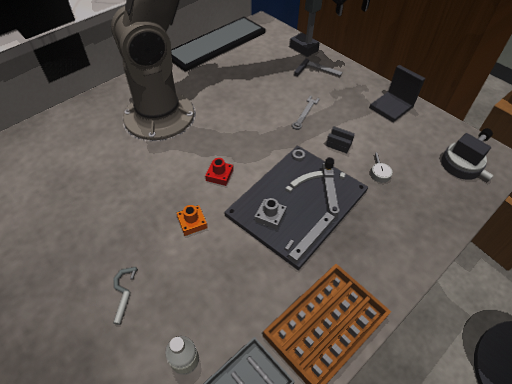

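In the top view the three hub shapes are red (258,242), orange (314,217) and bright steel (260,170). Only the steel one is on the plate and matches the description. The stop arm is parked, with its knob at (184,166).

```bash
python3 - <<'E'
from h import *
im,d,W=grab('top'); 
for n in ('top','scene'):
    im,d,W=grab(n); r=ctrl.trace(n,'plate')[0]
    m=r['pixels'].astype(np.uint8); 
    P,u,v=cloud(n,d,W); k=(abs(P[:,2]-.022)<.014)|(P[:,2]>.012)
    box=(P[:,2]>.012)&(P[:,2]<.1)
    mm=np.zeros(m.shape,np.uint8); mm[v[box],u[box]]=1
    x0,y0,x1,y1=[int(a) for a in r['bbox']]; w=np.zeros_like(mm); w[y0-4:y1+5,x0-4:x1+5]=1; mm*=w
    nl,l,st,_=cv2.connectedComponentsWithStats(mm); b=1+np.argmax(st[1:,4]); 
    if n=='scene' or 1:
        c=cv2.findContours((l==b).astype(np.uint8),cv2.RETR_EXTERNAL,cv2.CHAIN_APPROX_NONE)[0][0][:,0]
        Q=ray(n,W,c,.02)[:,:2].astype(np.float32); print(n,cv2.minAreaRect(Q))
    if n=='top': save('crop_hub.png',cv2.resize(im[110:270,160:340],None,fx=4,fy=3.75,interpolation=cv2.INTER_CUBIC)[:600,:720])
s=ctrl.get_state(); print(s); print(tw().round(3)); c=ctrl.camera_info('wrist'); print(c)
E
```

```text
top ((0.5649703145027161, 0.08204145729541779), (0.2512102425098419, 0.3295522630214691), 7.233179569244385)
scene ((0.5669708251953125, 0.08957178890705109), (0.24950185418128967, 0.3554021418094635), 7.019451141357422)
{'time': 1.05, 'joint_pos': array([-1.2850587 ,  0.47699103,  0.02235008,  1.5553876 , -0.011532  ,
        1.10931442, -0.08309958]), 'qvel': array([ 0.00043779,  0.00096222, -0.00086819,  0.00053028, -0.00088345,
       -0.0001962 , -0.00071904]), 'joint_torque': array([ 1.54568393e-04, -5.96345901e+01,  1.60619862e+00, -2.81550658e+01,
        1.23911578e-02,  1.55112586e-03,  9.83092754e-07]), 'position': array([0.2589845 , 0.62335709, 0.24531819]), 'orientation': array([-3.08935405e-05,  1.95643946e-01,  9.80674995e-01,  1.74436797e-05]), 'wrist_force': array([ 0.05117144, -0.07146061,  0.79977266]), 'wrist_torque': array([-0.02456208, -0.01835774,  0.00882851]), 'grip_force': 0.0, 'gripper_width': 0.08554910148388822}
[[-0.923  0.384 -0.     0.259]
 [ 0.384  0.923  0.     0.623]
 [ 0.     0.    -1.     0.245]
 [ 0.     0.     0.     1.   ]]
{'vfov': 61.018134557579884, 'cx': 257.8103746568473, 'cy': 189.72217869355907, 'k1': -0.035399226820276235, 'mount': array([[ 5.15835586e-05, -9.52139149e-01, -3.05664913e-01,
         7.91246906e-02],
       [ 9.99999702e-01,  2.84709614e-04, -7.18105405e-04,
         1.04904109e-03],
       [ 7.70762009e-04, -3.05664784e-01,  9.52138879e-01,
        -1.27746642e-01],
       [ 0.00000000e+00,  0.00000000e+00,  0.00000000e+00,
         1.00000000e+00]])}
```

View pics/crop_hub.png

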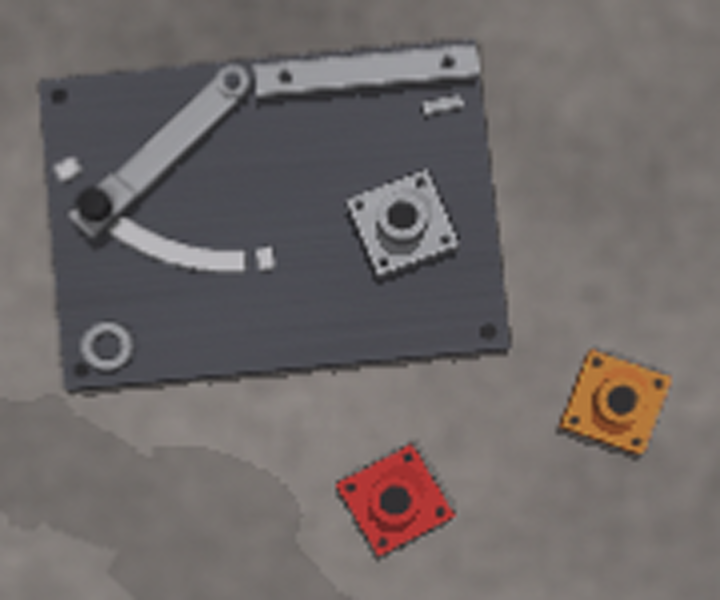

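The enlarged crop confirms it: the steel hub is at crop (402,220) on the plate, and the red and orange ones are off the plate. Next I'll move the wrist camera over the plate.

```bash
cat >> h.py <<'E'
def phi(T): return np.arctan2(T[1,0],T[0,0])
def plan(xyz,ph,n,q=4,start=None):
    """rows to straight-line target, with cumulative rounding error fed back"""
    T=tw() if start is None else start; p=T[:3,3].copy(); a=phi(T); p0=p.copy(); a0=a; da=(ph-a0+np.pi)%(2*np.pi)-np.pi
    rows=[]
    for i in range(1,n+1):
        g=p0+(np.array(xyz)-p0)*i/n; dp=g-p
        X=np.array([np.cos(a),np.sin(a),0]);Y=np.array([np.sin(a),-np.cos(a),0])
        r=[round(dp@X,q),round(dp@Y,q),round(-dp[2],q),round(-(a0+da*i/n-a),3)]
        p=p+X*r[0]+Y*r[1]-np.array([0,0,r[2]]); a-=r[3]; rows.append([float(x) for x in r])
    for i in range(0,n,12): print([rows[i:i+12]])
    T=np.eye(4); T[:3,:3]=np.array([[np.cos(a),np.sin(a),0],[np.sin(a),-np.cos(a),0],[0,0,-1]]); T[:3,3]=p; return T
E
python3 -c "
from h import *
plan([.565,.1,.27],1.9,18,3)"
```

```text
[[[-0.027, -0.02, -0.001, 0.047], [-0.028, -0.019, -0.002, 0.047], [-0.028, -0.018, -0.001, 0.047], [-0.03, -0.016, -0.001, 0.047], [-0.03, -0.015, -0.002, 0.047], [-0.031, -0.014, -0.001, 0.048], [-0.031, -0.012, -0.002, 0.047], [-0.032, -0.01, -0.001, 0.047], [-0.033, -0.009, -0.001, 0.047], [-0.033, -0.008, -0.002, 0.047], [-0.033, -0.006, -0.001, 0.047], [-0.033, -0.004, -0.001, 0.047]]]
[[[-0.034, -0.003, -0.002, 0.047], [-0.033, -0.001, -0.001, 0.047], [-0.034, 0.0, -0.002, 0.047], [-0.034, 0.002, -0.001, 0.048], [-0.033, 0.004, -0.001, 0.047], [-0.034, 0.005, -0.002, 0.047]]]
```

>>> arm_command(
  motion=[
    [[-0.027, -0.02, -0.001, 0.047], [-0.028, -0.019, -0.002, 0.047], [-0.028, -0.018, -0.001, 0.047], [-0.03, -0.016, -0.001, 0.047], [-0.03, -0.015, -0.002, 0.047], [-0.031, -0.014, -0.001, 0.048], [-0.031, -0.012, -0.002, 0.047], [-0.032, -0.01, -0.001, 0.047], [-0.033, -0.009, -0.001, 0.047], [-0.033, -0.008, -0.002, 0.047], [-0.033, -0.006, -0.001, 0.047], [-0.033, -0.004, -0.001, 0.047]],
  ],
)

```text
time: 2.05
position: [0.4638, 0.2732, 0.2617]
orientation: [0.0, 0.462, 0.887, 0.0]
wrist_force: [-0.3, 1.5, 0.7]
gripper_width: 0.0854
grip_force: 0.0
```

>>> arm_command(
  motion=[
    [[-0.034, -0.003, -0.002, 0.047], [-0.033, -0.001, -0.001, 0.047], [-0.034, 0.0, -0.002, 0.047], [-0.034, 0.002, -0.001, 0.048], [-0.033, 0.004, -0.001, 0.047], [-0.034, 0.005, -0.002, 0.047], [0, 0, 0, 0], [0, 0, 0, 0]],
  ],
  gripper=0.05,
)

```text
time: 2.72
position: [0.5662, 0.0971, 0.2706]
orientation: [0.001, 0.584, 0.812, 0.0]
wrist_force: [0.5, 0.6, -0.5]
gripper_width: 0.0501
grip_force: 0.0
```

```bash
python3 - <<'E'
from h import *
n='wrist'; im,d,W=grab(n); save('w1.png',im); np.savez('w1.npz',im=im,d=d,W=W,T=tw()); print(tw()[:3,3].round(4),phi(tw()))
for q in ('plate','rail','stop_arm','plunger','hub'):
    for r in ctrl.trace(n,q)[:2]:
        P,u,v=cloud(n,d,W,r['pixels']); 
        print(q,round(r['score'],2),r['bbox'],np.median(P,0).round(4), np.percentile(P[:,2],[5,50,95]).round(4))
        if q in('rail','hub','plunger','stop_arm'):
            top={'rail':.042,'hub':.044,'stop_arm':.042,'plunger':.082}[q]; k=abs(P[:,2]-top)<.005
            # rectangle fit at known height using rays
            Q=ray(n,W,np.c_[u,v][k],top)[:,:2].astype(np.float32)
            print('   top',k.sum(),P[k,2].mean().round(4),cv2.minAreaRect(Q),Q.mean(0))
        if q=='hub':
            k=P[:,2]>.07; print('   boss',P[k].mean(0).round(4),np.ptp(P[k],axis=0),cv2.minEnclosingCircle(P[k][:,:2].astype(np.float32)))
E
```

```text
[0.5655 0.0992 0.2703] 1.898578930872953
plate 0.62 [138.5, 1.5, 396.9, 291.1] [0.5586 0.1272 0.0193] [0.0179 0.0193 0.0415]
rail 0.88 [293.9, 180.6, 350.9, 304.1] [0.6687 0.0486 0.041 ] [0.0249 0.041  0.0424]
   top 1617 0.0412 ((0.6736228466033936, 0.017321430146694183), (0.025023233145475388, 0.16969619691371918), 7.123681545257568) [0.67071295 0.03249602]
stop_arm 0.75 [267.2, 35.2, 354.1, 186.8] [0.5992 0.1693 0.0418] [0.0372 0.0418 0.0813]
   top 2408 0.0415 ((0.6091225147247314, 0.16025300323963165), (0.025011369958519936, 0.1696128100156784), 48.66728210449219) [0.6202785 0.1504026]
plunger 0.92 [276.7, 40.6, 301.2, 69.3] [0.5585 0.2053 0.0809] [0.0761 0.0809 0.0822]
   top 546 0.0809 ((0.5586716532707214, 0.20564115047454834), (0.02180224098265171, 0.022993385791778564), 19.47292709350586) [0.55857944 0.2057431 ]
plunger 0.69 [281.6, 265.9, 289.5, 285.4] [ 0.6495 -0.0386  0.0292] [0.0223 0.0292 0.0306]Traceback (most recent call last):
  File "<stdin>", line 10, in <module>
  File "h.py", line 18, in ray
    a=pts(n,W,uv,np.ones(len(uv))); o=W[:3,3]; t=(h-o[2])/(a[:,2]-o[2]); return o+(a-o)*t[:,None]
  File "h.py", line 13, in pts
    c,k,D=K(n); p=cv2.undistortPoints(np.array(uv,float).reshape(-1,1,2),k,D)[:,0]
                  ~~~~~~~~~~~~~~~~~~~^^^^^^^^^^^^^^^^^^^^^^^^^^^^^^^^^^^^^^^^
cv2.error: OpenCV(4.12.0) /io/opencv/modules/calib3d/src/undistort.dispatch.cpp:347: error: (-215:Assertion failed) CV_IS_MAT(_src) && CV_IS_MAT(_dst) && (_src->rows == 1 || _src->cols == 1) && (_dst->rows == 1 || _dst->cols == 1) && _src->cols + _src->rows - 1 == _dst->rows + _dst->cols - 1 && (CV_MAT_TYPE(_src->type) == CV_32FC2 || CV_MAT_TYPE(_src->type) == CV_64FC2) && (CV_MAT_TYPE(_dst->type) == CV_32FC2 || CV_MAT_TYPE(_dst->type) == CV_64FC2) in function 'cvUndistortPointsInternal'
```

View pics/w1.png

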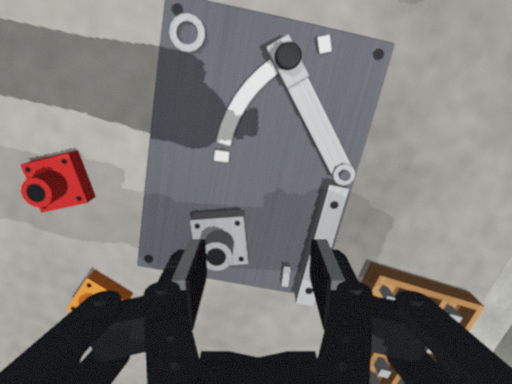

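The wrist view shows the knob at (288,55), the arm running to its pivot at (343,174), the rail down the right side, and the hub at (217,240). The swing angle comes out at about 0.846 and the yaw at about 0.124. Next I hover over the knob.

```bash
python3 -c "
from h import *
plan([.5586,.2057,.14],2.42,7,3)"
```

```text
[[[0.014, 0.004, 0.019, -0.074], [0.014, 0.005, 0.018, -0.074], [0.014, 0.006, 0.019, -0.074], [0.013, 0.007, 0.018, -0.074], [0.013, 0.008, 0.019, -0.074], [0.012, 0.009, 0.019, -0.074], [0.011, 0.01, 0.018, -0.074]]]
```

>>> arm_command(
  motion=[
    [[0.014, 0.004, 0.019, -0.074], [0.014, 0.005, 0.018, -0.074], [0.014, 0.006, 0.019, -0.074], [0.013, 0.007, 0.018, -0.074], [0.013, 0.008, 0.019, -0.074], [0.012, 0.009, 0.019, -0.074], [0.011, 0.01, 0.018, -0.074], [0, 0, 0, 0]],
  ],
)

```text
time: 3.63
position: [0.556, 0.2083, 0.1368]
orientation: [-0.003, 0.35, 0.937, -0.001]
wrist_force: [-1.0, 1.0, -1.2]
gripper_width: 0.0497
grip_force: 0.0
```

```bash
python3 - <<'E'
from h import *
n='wrist'; im,d,W=grab(n); T=tw(); print(T[:3,3].round(4),phi(T))
for q in ('plunger',):
    for r in ctrl.trace(n,q)[:2]:
        P,u,v=cloud(n,d,W,r['pixels']); k=abs(P[:,2]-.082)<.004; Q=ray(n,W,np.c_[u,v][k],.082)
        print(r['score'],r['bbox'],k.sum(),P[k].mean(0).round(4),cv2.minEnclosingCircle(Q[:,:2].astype(np.float32)))
        print('tool frame',(np.linalg.inv(T)@np.r_[Q.mean(0),1]).round(4))
E
```

```text
[0.5573 0.2062 0.1387] 2.4211829647410563
0.78 [237.7, 198.6, 277.1, 246.1] 1069 [0.5581 0.207  0.081 ] ((0.5575655698776245, 0.2072259932756424), 0.012207531370222569)
tool frame [3.00e-04 1.30e-03 5.67e-02 1.00e+00]
```

>>> arm_command(
  motion=[
    [[0, 0.001, 0.017, 0], [0, 0, 0.017, 0], [0, 0, 0.017, 0], [0, 0, 0.017, 0], [0, 0, 0, 0], [0, 0, 0, 0]],
  ],
)

```text
time: 4.23
position: [0.5605, 0.2037, 0.0732]
orientation: [0.0, 0.355, 0.935, -0.0]
wrist_force: [-0.3, 1.0, 0.2]
gripper_width: 0.0496
grip_force: 0.0
```

>>> arm_command(
  motion=[
    [[0, 0, 0, 0], [0, 0, 0, 0], [0, 0, 0, 0], [0, 0, 0, 0], [0, 0, 0, 0]],
  ],
  gripper=0.01,
  squeeze=50,
)

```text
time: 4.65
position: [0.5613, 0.2049, 0.0742]
orientation: [0.001, 0.354, 0.935, 0.001]
wrist_force: [-2.5, -0.4, 7.4]
gripper_width: 0.0224
grip_force: 48.8
```

>>> arm_command(
  motion=[
    [[0, 0, -0.004, 0], [0, 0, -0.004, 0], [0, 0, -0.004, 0], [0, 0, 0, 0], [0, 0, 0, 0], [0, 0, 0, 0]],
  ],
)

```text
time: 5.15
position: [0.5604, 0.2042, 0.0841]
orientation: [0.0, 0.354, 0.935, -0.0]
wrist_force: [5.0, -3.0, -5.9]
gripper_width: 0.0223
grip_force: 49.3
```

>>> arm_command(
  motion=[
    [[0, 0, -0.003, 0], [0, 0, 0, 0], [0, 0, 0, 0], [0, 0, 0, 0]],
  ],
)

```text
time: 5.48
position: [0.5603, 0.2041, 0.0869]
orientation: [0.0, 0.354, 0.935, -0.0]
wrist_force: [5.1, -2.2, -7.8]
gripper_width: 0.022
grip_force: 49.3
```

```bash
python3 - <<'E'
from h import *
n='wrist'; im,d,W=grab(n); T=tw(); print(T[:3,3].round(4),phi(T))
for q in ('plunger','stop_arm'):
    for r in ctrl.trace(n,q)[:1]:
        P,u,v=cloud(n,d,W,r['pixels']); print(q,r['score'],r['bbox'],len(P),np.percentile(P[:,2],[5,25,50,75,95]).round(4),np.median(P,0).round(4))
        h,e=np.histogram(P[:,2],np.arange(.02,.12,.004));print(h)
save('w2.png',im); s=ctrl.get_state();print(s['wrist_force'])
E
```

```text
[0.5603 0.2041 0.0869] 2.4173676367255204
plunger 0.89 [231.4, 227.6, 283.2, 300.6] 2972 [0.077  0.0883 0.0933 0.0939 0.0945] [0.5553 0.209  0.0933]
[   0    0    0    0    0    1    0    2    7    0    0    0   20  104
  181  171  224  246 2014    0    0    0    0    0]
stop_arm 0.95 [232.5, 190.5, 284.7, 357.9] 7302 [0.0404 0.0415 0.0514 0.0929 0.0942] [0.558  0.2063 0.0514]
[   3    0    1   61  130 2281  111 1275  354    0    0    0   21  104
  179  171  238  260 2041    4    0    0    0    0]
[ 4.28481485 -2.39845002 -7.50902076]
```

View pics/w2.png

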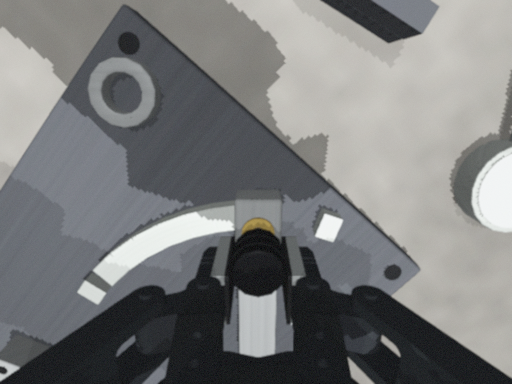

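The plunger is lifted about 12.5 mm: the knob top at (258,262) measures 93.5 mm, against 81 mm before. The fingers hold it and the arm is still parked. Next is the swing along the arc.

>>> arm_command(
  motion=[
    [[-0.0001, -0.0049, 0, -0.0353], [-0.0001, -0.0049, 0, -0.0353], [-0.0001, -0.0049, 0, -0.0353], [-0.0001, -0.0049, 0, -0.0353], [-0.0001, -0.0049, 0, -0.0353], [-0.0001, -0.0049, 0, -0.0353], [-0.0001, -0.0049, 0, -0.0353], [-0.0001, -0.0049, 0, -0.0353], [-0.0001, -0.0049, 0, -0.0353], [-0.0001, -0.0049, 0, -0.0353], [-0.0001, -0.0049, 0, -0.0353], [-0.0001, -0.0049, 0, -0.0353]],
  ],
)

```text
time: 6.63
position: [0.5315, 0.1538, 0.087]
orientation: [0.0, 0.149, 0.989, 0.0]
wrist_force: [4.0, -1.8, -8.5]
gripper_width: 0.0222
grip_force: 49.3
```

>>> arm_command(
  motion=[
    [[-0.0001, -0.0049, 0, -0.0353], [-0.0001, -0.0049, 0, -0.0353], [-0.0001, -0.0049, 0, -0.0353], [-0.0001, -0.0049, 0, -0.0353], [-0.0001, -0.0049, 0, -0.0353], [-0.0001, -0.0049, 0, -0.0353], [-0.0001, -0.0049, 0, -0.0353], [-0.0001, -0.0049, 0, -0.0353], [-0.0001, -0.0049, 0, -0.0353], [-0.0001, -0.0049, 0, -0.0353], [-0.0001, -0.0049, 0, -0.0353], [0, 0, 0, 0]],
  ],
)

```text
time: 7.63
position: [0.5254, 0.1001, 0.0869]
orientation: [-0.001, -0.044, 0.999, 0.0]
wrist_force: [1.3, 0.9, -7.5]
gripper_width: 0.0219
grip_force: 49.3
```

```bash
cat > arm.py <<'E'
from h import *
n='wrist'; im,d,W=grab(n); T=tw(); print(T[:3,3].round(4),phi(T),ctrl.get_state()['wrist_force'].round(1))
for nn in ('wrist','scene','top'):
    im,d,W=grab(nn); 
    for q in ('plunger','stop_arm'):
        for r in ctrl.trace(nn,q)[:1]:
            P,u,v=cloud(nn,d,W,r['pixels']); 
            if len(P)<9: continue
            print(nn,q,r['score'],r['bbox'],len(P),np.percentile(P[:,2],[50,95]).round(4),np.median(P,0).round(4))
            if q=='stop_arm':
                k=abs(P[:,2]-.042)<.004; Q=ray(nn,W,np.c_[u,v][k],.042)[:,:2].astype(np.float32); print('  bar',k.sum(),cv2.minAreaRect(Q))
E
python3 arm.py
```

```text
[0.5253 0.1007 0.0869] -3.054389213046113 [ 2.5  0.1 -6.8]
wrist plunger 0.98 [233.4, 227.1, 283.3, 297.0] 2998 [0.0932 0.0944] [0.5183 0.1012 0.0932]
wrist stop_arm 0.89 [233.9, 186.3, 282.1, 358.6] 7272 [0.0513 0.0941] [0.5207 0.1027 0.0513]
  bar 2450 ((0.5609050989151001, 0.10503942519426346), (0.11662039905786514, 0.0258032213896513), 4.8764872550964355)
scene stop_arm 0.91 [285.1, 171.3, 343.4, 216.1] 672 [0.0416 0.0791] [0.593  0.0996 0.0416]
  bar 345 ((0.5935700535774231, 0.1002977192401886), (0.16782118380069733, 0.03350334241986275), 5.848643779754639)
```

>>> arm_command(
  motion=[
    [[0, -0.0027, 0, -0.019], [0, -0.0026, 0, -0.019], [0, 0, 0, 0], [0, 0, 0, 0], [0, 0, 0, 0]],
  ],
)

```text
time: 8.55
position: [0.526, 0.095, 0.0871]
orientation: [-0.001, -0.063, 0.998, -0.0]
wrist_force: [-1.4, 0.4, -7.9]
gripper_width: 0.0224
grip_force: 49.4
```

```bash
python3 arm.py
```

```text
[0.526  0.095  0.0871] -3.0156862764152947 [-2.2  0.6 -8.7]
wrist plunger 0.89 [232.7, 227.7, 285.1, 299.8] 3002 [0.0934 0.0946] [0.5188 0.0954 0.0934]
wrist stop_arm 0.92 [232.9, 187.2, 281.3, 356.6] 7114 [0.0515 0.0943] [0.521  0.0977 0.0515]
  bar 2364 ((0.5616598129272461, 0.10060709714889526), (0.11678512394428253, 0.025236167013645172), 7.236934661865234)
scene stop_arm 0.97 [285.2, 175.0, 339.1, 217.1] 670 [0.0414 0.0657] [0.5936 0.0969 0.0414]
  bar 344 ((0.5940028429031372, 0.09900626540184021), (0.16750913858413696, 0.029991034418344498), 5.445205211639404)
top plunger 0.53 [133.4, 125.8, 152.1, 143.5] 307 [0.022  0.0269] [0.6568 0.3385 0.022 ]
```

>>> arm_command(
  motion=[
    [[0, 0, 0.003, 0], [0, 0, 0.003, 0], [0, 0, 0.003, 0], [0, 0, 0.003, 0], [0, 0, 0.002, 0], [0, 0, 0, 0], [0, 0, 0, 0]],
  ],
)

```text
time: 9.63
position: [0.5262, 0.095, 0.0742]
orientation: [-0.0, -0.063, 0.998, -0.0]
wrist_force: [-9.2, -1.9, 7.2]
gripper_width: 0.0226
grip_force: 51.3
```

>>> arm_command(
  motion=[
    [[0, 0, 0, 0], [0, 0, 0, 0], [0, 0, 0, 0]],
  ],
  gripper=0.06,
)

```text
time: 9.88
position: [0.5289, 0.0957, 0.0743]
orientation: [0.002, -0.063, 0.998, 0.0]
wrist_force: [0.5, -0.4, 0.5]
gripper_width: 0.0574
grip_force: 0.0
```

```bash
python3 arm.py
```

```text
[0.5285 0.0956 0.0741] -3.0157947566743735 [-0.   0.5  1.4]
wrist plunger 0.65 [229.6, 223.6, 285.1, 293.2] 3070 [0.0806 0.0818] [0.5192 0.0952 0.0806]
wrist stop_arm 0.97 [231.3, 192.4, 288.1, 357.0] 7516 [0.0509 0.0816] [0.5223 0.0975 0.0509]
  bar 2831 ((0.5567349195480347, 0.10001936554908752), (0.10679694265127182, 0.024962348863482475), 7.2213239669799805)
scene stop_arm 0.62 [290.2, 174.2, 340.7, 216.7] 660 [0.0412 0.0703] [0.5968 0.0974 0.0412]
  bar 341 ((0.6035205125808716, 0.09944453835487366), (0.14514033496379852, 0.033198341727256775), 7.775265216827393)
```

The plunger is home: the knob top measures 80.8 mm and the arm is within 0.002 rad of square. I'm retreating and going to look at the hub.

```bash
python3 -c "
from h import *
T=plan([.528,.0955,.15],-3.0158,2,3)
plan([.562,-.08,.22],1.75,13,3,T)"
```

```text
[[[-0.001, 0.0, -0.038, 0.0], [-0.0, 0.0, -0.039, 0.0]]]
[[[-0.001, -0.014, -0.005, 0.117], [-0.002, -0.013, -0.006, 0.116], [-0.005, -0.013, -0.005, 0.117], [-0.005, -0.013, -0.005, 0.117], [-0.007, -0.012, -0.006, 0.117], [-0.008, -0.011, -0.005, 0.116], [-0.01, -0.009, -0.006, 0.117], [-0.011, -0.009, -0.005, 0.117], [-0.011, -0.008, -0.005, 0.117], [-0.013, -0.006, -0.006, 0.116], [-0.013, -0.004, -0.005, 0.117], [-0.013, -0.003, -0.005, 0.117]]]
[[[-0.014, -0.002, -0.006, 0.117]]]
```

>>> arm_command(
  motion=[
    [[-0.001, 0.0, -0.038, 0.0], [0, 0, -0.039, 0.0], [-0.001, -0.014, -0.005, 0.117], [-0.002, -0.013, -0.006, 0.116], [-0.005, -0.013, -0.005, 0.117], [-0.005, -0.013, -0.005, 0.117], [-0.007, -0.012, -0.006, 0.117], [-0.008, -0.011, -0.005, 0.116], [-0.01, -0.009, -0.006, 0.117], [-0.011, -0.009, -0.005, 0.117], [-0.011, -0.008, -0.005, 0.117], [-0.013, -0.006, -0.006, 0.116]],
  ],
)

```text
time: 11.38
position: [0.5537, -0.0406, 0.2044]
orientation: [-0.0, 0.5, 0.866, -0.0]
wrist_force: [-0.3, -0.8, -0.4]
gripper_width: 0.0603
grip_force: 0.0
```

>>> arm_command(
  motion=[
    [[-0.013, -0.004, -0.005, 0.117], [-0.013, -0.003, -0.005, 0.117], [-0.014, -0.002, -0.006, 0.117], [0, 0, 0, 0], [0, 0, 0, 0]],
  ],
)

```text
time: 11.8
position: [0.5617, -0.0807, 0.2203]
orientation: [0.0, 0.64, 0.768, 0.0]
wrist_force: [-0.1, 0.2, -0.3]
gripper_width: 0.0601
grip_force: 0.0
```

```bash
cat > hub.py <<'E'
from h import *
n='wrist'; im,d,W=grab(n); T=tw(); print(T[:3,3].round(4),phi(T))
import sys; save(sys.argv[1],im)
for q,top in (('hub',.044),('rail',.042),('stop_arm',.042)):
    for r in ctrl.trace(n,q)[:1]:
        P,u,v=cloud(n,d,W,r['pixels']); print(q,r['score'],r['bbox'],len(P))
        k=abs(P[:,2]-top)<.004
        if k.sum()>20:
            Q=ray(n,W,np.c_[u,v][k],top)[:,:2].astype(np.float32); print('  flat',k.sum(),P[k,2].mean(),cv2.minAreaRect(Q))
        if q=='hub':
            k=P[:,2]>.07; Q=ray(n,W,np.c_[u,v][k],.078)[:,:2].astype(np.float32); print('  boss',k.sum(),P[k,2].max(),cv2.minEnclosingCircle(Q))
E
python3 hub.py w3.png; python3 -c "
from h import *
print(ctrl.get_state()['time'])"
```

```text
[ 0.5615 -0.0797  0.2199] 1.7535125149543964
hub 0.98 [78.2, 182.4, 158.3, 261.6] 3980
  flat 150 0.044113050446301726 ((0.42785874009132385, -0.16441181302070618), (0.01637275144457817, 0.034263838082551956), 51.250640869140625)
11.9Traceback (most recent call last):
  File "hub.py", line 11, in <module>
    k=P[:,2]>.07; Q=ray(n,W,np.c_[u,v][k],.078)[:,:2].astype(np.float32); print('  boss',k.sum(),P[k,2].max(),cv2.minEnclosingCircle(Q))
                    ~~~^^^^^^^^^^^^^^^^^^^^^^^^
  File "h.py", line 18, in ray
    a=pts(n,W,uv,np.ones(len(uv))); o=W[:3,3]; t=(h-o[2])/(a[:,2]-o[2]); return o+(a-o)*t[:,None]
  File "h.py", line 13, in pts
    c,k,D=K(n); p=cv2.undistortPoints(np.array(uv,float).reshape(-1,1,2),k,D)[:,0]
                  ~~~~~~~~~~~~~~~~~~~^^^^^^^^^^^^^^^^^^^^^^^^^^^^^^^^^^^^^^^^
cv2.error: OpenCV(4.12.0) /io/opencv/modules/calib3d/src/undistort.dispatch.cpp:347: error: (-215:Assertion failed) CV_IS_MAT(_src) && CV_IS_MAT(_dst) && (_src->rows == 1 || _src->cols == 1) && (_dst->rows == 1 || _dst->cols == 1) && _src->cols + _src->rows - 1 == _dst->rows + _dst->cols - 1 && (CV_MAT_TYPE(_src->type) == CV_32FC2 || CV_MAT_TYPE(_src->type) == CV_64FC2) && (CV_MAT_TYPE(_dst->type) == CV_32FC2 || CV_MAT_TYPE(_dst->type) == CV_64FC2) in function 'cvUndistortPointsInternal'
```

View pics/w3.png

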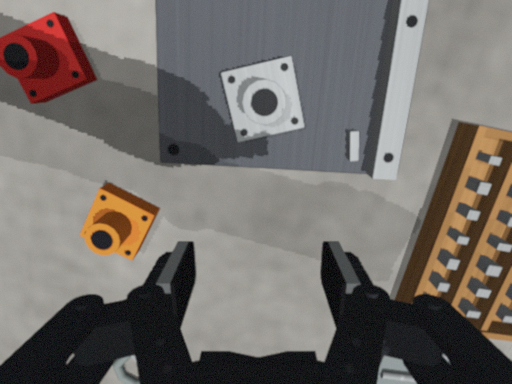

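The steel hub is at (263,99) on the plate. The network's best guess was the orange look-alike at (118,222), so I'll select the hub by height instead.

```bash
cat > hub.py <<'E'
from h import *
n='wrist'; im,d,W=grab(n); T=tw(); print(T[:3,3].round(4),phi(T))
for q,top in (('hub',.044),('rail',.042),('stop_arm',.042)):
    for r in ctrl.trace(n,q)[:4]:
        P,u,v=cloud(n,d,W,r['pixels'])
        if len(P)<20: continue
        k=abs(P[:,2]-top)<.004; b=P[:,2]>.07
        if q=='hub' and (b.sum()<20 or np.ptp(im[v,u].mean(0))>25): continue
        print(q,r['score'],r['bbox'],len(P))
        if k.sum()>20:
            Q=ray(n,W,np.c_[u,v][k],top)[:,:2].astype(np.float32); print('  flat',k.sum(),P[k,2].mean(),cv2.minAreaRect(Q))
        if q=='hub':
            Q=ray(n,W,np.c_[u,v][b],.078)[:,:2].astype(np.float32); print('  boss',b.sum(),P[b,2].max(),cv2.minEnclosingCircle(Q))
E
python3 hub.py
```

```text
[ 0.5614 -0.079   0.2197] 1.7538137309698039
hub 0.86 [225.0, 56.4, 303.7, 143.1] 4985
  flat 3459 0.04318131646954058 ((0.5542372465133667, -0.014263082295656204), (0.06355848908424377, 0.06327522546052933), 22.997655868530273)
  boss 1512 0.07989073363087057 ((0.5541856288909912, -0.01394586730748415), 0.01792587712407112)
rail 0.93 [366.8, 1.7, 428.7, 182.6] 5954
  flat 4799 0.04107766886979567 ((0.6737884879112244, 0.013254716992378235), (0.025708463042974472, 0.16104134917259216), 7.140442848205566)
rail 0.61 [345.8, 133.3, 358.1, 163.4] 312
rail 0.28 [114.2, 355.9, 138.9, 383.7] 386
```

```bash
python3 -c "
from h import *
T=plan([.5542,-.0141,.13],1.972,5,3)
plan([.5542,-.0141,.063],1.972,4,3,T)"
```

```text
[[[0.013, 0.001, 0.018, -0.044], [0.013, 0.001, 0.018, -0.044], [0.013, 0.003, 0.018, -0.044], [0.013, 0.002, 0.018, -0.044], [0.013, 0.003, 0.018, -0.044]]]
[[[-0.0, 0.0, 0.017, 0.0], [-0.0, 0.0, 0.016, 0.0], [-0.0, 0.0, 0.017, 0.0], [-0.0, 0.0, 0.017, 0.0]]]
```

>>> arm_command(
  motion=[
    [[0.013, 0.001, 0.018, -0.044], [0.013, 0.001, 0.018, -0.044], [0.013, 0.003, 0.018, -0.044], [0.013, 0.002, 0.018, -0.044], [0.013, 0.003, 0.018, -0.044], [0, 0, 0, 0], [0, 0, 0, 0], [0, 0, 0, 0]],
  ],
)

```text
time: 12.77
position: [0.5548, -0.0159, 0.1312]
orientation: [0.001, 0.554, 0.833, 0.0]
wrist_force: [0.1, -0.3, 0.1]
gripper_width: 0.0601
grip_force: 0.0
```

```bash
python3 hub.py; python3 -c "
from h import *
plan([.5542,-.0141,.063],1.972,4,3)"
```

```text
[ 0.5551 -0.0162  0.1315] 1.9676709208953296
hub 0.65 [212.9, 150.8, 303.6, 248.6] 8388
  flat 4762 0.04320402670079211 ((0.5537852048873901, -0.013291612267494202), (0.0635337382555008, 0.06389172375202179), 22.99690055847168)
  boss 2648 0.0795362347120272 ((0.5535861253738403, -0.012816457077860832), 0.01884153112769127)
rail 0.92 [369.6, 112.4, 491.1, 300.2] 8802
  flat 6360 0.04110066430448467 ((0.6721349954605103, 0.02300947904586792), (0.026302563026547432, 0.14715918898582458), 7.1145758628845215)
stop_arm 0.8 [246.6, 0.1, 509.3, 114.0] 12123
  flat 7205 0.04142310509740272 ((0.5914104580879211, 0.1032162606716156), (0.17330138385295868, 0.025263143703341484), 7.453152656555176)
stop_arm 0.42 [116.2, 0.5, 512.0, 283.8] 74306
  flat 7211 0.04142261132392426 ((0.6042735576629639, 0.040012530982494354), (0.17370781302452087, 0.16010840237140656), 11.806866645812988)
[[[0.0, 0.0, 0.017, -0.001], [0.001, 0.0, 0.017, -0.001], [0.0, 0.0, 0.017, -0.001], [0.001, 0.0, 0.017, -0.001]]]
```

>>> arm_command(
  motion=[
    [[0.001, 0, 0.017, -0.001], [0.001, 0, 0.017, -0.001], [0.001, 0, 0.017, -0.001], [0, 0, 0.017, -0.001], [0, 0, 0.001, 0], [0, 0, 0, 0], [0, 0, 0, 0]],
  ],
)

```text
time: 13.55
position: [0.5537, -0.0127, 0.0623]
orientation: [0.001, 0.552, 0.834, 0.0]
wrist_force: [-0.1, 0.2, -0.4]
gripper_width: 0.0601
grip_force: 0.0
```

>>> arm_command(
  motion=[
    [[0, 0, 0, 0], [0, 0, 0, 0], [0, 0, 0, 0], [0, 0, 0, 0], [0, 0, 0, 0]],
  ],
  gripper=0.02,
  squeeze=60,
)

```text
time: 13.97
position: [0.554, -0.0123, 0.0627]
orientation: [0.001, 0.551, 0.834, 0.001]
wrist_force: [-1.4, 0.5, 6.2]
gripper_width: 0.0343
grip_force: 59.3
```

```bash
python3 hub.py; python3 -c "
from h import *
s=ctrl.get_state();print(s['time'],s['wrist_force'],s['gripper_width'],s['joint_pos'])"
```

```text
[ 0.5539 -0.0124  0.0627] 1.9734999307839034
hub 0.75 [192.2, 179.7, 323.0, 333.4] 14026
  flat 5616 0.04322548317402794 ((0.5539926886558533, -0.012866213917732239), (0.06328573077917099, 0.06377522647380829), 23.03409767150879)
  boss 5485 0.07954957633202084 ((0.5537967085838318, -0.011446408927440643), 0.019517404958605766)
rail 0.84 [401.2, 129.0, 511.4, 348.7] 9303
  flat 4992 0.04098180095140268 ((0.670774519443512, 0.024689268320798874), (0.02725077047944069, 0.09413888305425644), 7.972055435180664)
rail 0.35 [66.9, 1.8, 512.0, 356.5] 102086
  flat 10199 0.04107755398329134 ((0.5634657144546509, 0.0610164999961853), (0.155417799949646, 0.09534420073032379), 32.47580337524414)
stop_arm 0.85 [243.6, 1.4, 511.3, 117.1] 16312
  flat 10174 0.04107468510599297 ((0.568433940410614, 0.10022534430027008), (0.12678539752960205, 0.02464125119149685), 7.550400733947754)
14.1667 [-1.40764983 -0.08114764  6.14569439] 0.0347540997966916 [-0.29219346  0.5361663   0.259145    2.00010624 -0.22439066  0.62996606
  0.51668149]
```

>>> arm_command(
  motion=[
    [[0, 0, -0.001, 0.0695], [0, 0, 0, 0.0695], [0, 0, 0, 0.0695], [0, 0, 0, 0.0695], [0, 0, 0, 0]],
  ],
)

```text
time: 14.58
position: [0.5532, -0.0121, 0.0628]
orientation: [0.0, 0.662, 0.749, 0.0]
wrist_force: [-0.5, -0.2, -0.1]
gripper_width: 0.0344
grip_force: 60.8
```

>>> arm_command(
  motion=[
    [[0.006, 0.009, 0, 0], [0.006, 0.009, 0, 0], [0.006, 0.009, 0, 0], [0.006, 0.009, 0, 0], [0.006, 0.009, 0, 0], [0.006, 0.009, 0, 0], [0.006, 0.009, 0, 0], [0.006, 0.009, 0, 0], [0, 0, 0, 0], [0, 0, 0, 0]],
  ],
)

```text
time: 15.42
position: [0.6202, 0.0461, 0.0628]
orientation: [0.001, 0.661, 0.751, 0.001]
wrist_force: [1.1, 1.5, 5.3]
gripper_width: 0.035
grip_force: 61.4
```

```bash
cat > seat.py <<'E'
from h import *
ya=.1245; A=np.array([[np.cos(ya),np.sin(ya)],[-np.sin(ya),np.cos(ya)]])
T=tw(); s=ctrl.get_state(); f=s['wrist_force']
print(s['time'],'tcp to seat (x^,y^) mm',((np.array([.6264,-.0139])-A@T[:2,3])*1000).round(1),'z',T[2,3].round(4),'phi err',phi(T)-ya-np.pi/2,'F x^,y^,z',(A@f[:2]).round(1),f[2].round(1),s['grip_force'],'tilt',np.arccos(-T[2,2]))
E
python3 seat.py; python3 hub.py
```

```text
15.4167 tcp to seat (x^,y^) mm [ 5.3 17.4] z 0.0628 phi err 0.0023867560273589383 F x^,y^,z [1.3 1.4] 5.3 61.415512561798096 tilt 0.0028352414771419462
[0.6197 0.0454 0.0628] 1.6969128384575392
rail 0.66 [326.2, 155.8, 392.5, 377.8] 7179
  flat 6128 0.041159018388538963 ((0.6721404790878296, 0.03125612437725067), (0.02488967962563038, 0.13433703780174255), 7.0873212814331055)
stop_arm 0.89 [0.0, 97.7, 400.4, 179.4] 22611
  flat 13428 0.04147459383201121 ((0.5929037928581238, 0.10432204604148865), (0.1678912341594696, 0.025668134912848473), 6.710025310516357)
```

>>> arm_command(
  motion=[
    [[0, 0.002, 0, 0], [0, 0.002, 0, 0], [0, 0.002, 0, 0], [0, 0.001, 0, 0], [0, 0, 0, 0], [0, 0, 0, 0]],
  ],
)

```text
time: 16.12
position: [0.6249, 0.0442, 0.0627]
orientation: [-0.0, 0.662, 0.749, -0.0]
wrist_force: [-2.2, 0.4, 7.4]
gripper_width: 0.0345
grip_force: 61.8
```

```bash
python3 seat.py
```

```text
16.1167 tcp to seat (x^,y^) mm [ 0.9 19.8] z 0.0627 phi err -0.0007007185560188312 F x^,y^,z [-2.1  0.7] 7.4 61.79030656814575 tilt 0.0006123538422398433
```

>>> arm_command(
  motion=[
    [[0.003, 0, 0, 0], [0.003, 0, 0, 0], [0.003, 0, 0, 0], [0.003, 0, 0, 0], [0.003, 0, 0, 0], [0, 0, 0, 0], [0, 0, 0, 0]],
  ],
)

```text
time: 16.7
position: [0.6234, 0.059, 0.0627]
orientation: [0.0, 0.662, 0.749, -0.0]
wrist_force: [0.3, 0.2, 5.8]
gripper_width: 0.0346
grip_force: 61.6
```

```bash
python3 seat.py
```

```text
16.7 tcp to seat (x^,y^) mm [0.5 5. ] z 0.0627 phi err -0.0007483186837637934 F x^,y^,z [0.3 0.1] 5.8 61.612980365753174 tilt 0.0006514719772430649
```

Now I move to bar contact and then press on both.

>>> arm_command(
  motion=[
    [[0.002, 0, 0, 0], [0.002, 0, 0, 0], [0.002, 0, 0, 0], [0.001, 0, 0, 0], [0, 0.001, 0, 0], [0, 0.001, 0, 0], [0, 0, 0, 0], [0, 0, 0, 0]],
  ],
)

```text
time: 17.37
position: [0.624, 0.0657, 0.0627]
orientation: [-0.0, 0.662, 0.749, -0.001]
wrist_force: [-1.8, -0.4, 8.3]
gripper_width: 0.0347
grip_force: 61.8
```

```bash
python3 seat.py
```

```text
17.3667 tcp to seat (x^,y^) mm [-1.  -1.6] z 0.0627 phi err -0.0012161681050433248 F x^,y^,z [-1.8 -0.2] 8.3 61.79606795310974 tilt 0.0011428764312976648
```

>>> arm_command(
  motion=[
    [[0.001, 0, 0, 0], [0.001, 0, 0, 0], [0, 0.001, 0, 0], [0, 0.001, 0, 0], [0, 0, 0, 0], [0, 0, 0, 0]],
  ],
)

```text
time: 17.87
position: [0.625, 0.0659, 0.0627]
orientation: [0.0, 0.663, 0.749, -0.002]
wrist_force: [-4.8, -5.5, 11.7]
gripper_width: 0.0346
grip_force: 62.2
```

```bash
python3 seat.py
```

```text
17.8667 tcp to seat (x^,y^) mm [-1.9 -1.7] z 0.0627 phi err -0.0027009775128152835 F x^,y^,z [-5.4 -4.8] 11.7 62.17433989048004 tilt 0.0036984548590159533
```

>>> arm_command(
  motion=[
    [[0.001, 0, -0.001, 0], [0.001, 0.001, 0, 0], [0, 0.001, 0, 0], [0, 0.001, 0, 0], [0, 0, 0, 0], [0, 0, 0, 0], [0, 0, 0, 0], [0, 0, 0, 0]],
  ],
)

```text
time: 18.53
position: [0.6251, 0.066, 0.0629]
orientation: [-0.001, 0.663, 0.748, -0.004]
wrist_force: [-9.9, -9.2, 12.8]
gripper_width: 0.0344
grip_force: 62.5
```

```bash
python3 seat.py; python3 arm.py; python3 - <<'E'
from h import *
im,d,W=grab('wrist'); save('w4.png',im)
for r in ctrl.trace('wrist','hub')[:2]:
    P,u,v=cloud('wrist',d,W,r['pixels']); k=abs(P[:,2]-.044)<.004
    print(r['score'],r['bbox'],k.sum()); 
    if k.sum()>20: print(P[k,2].mean(),cv2.minAreaRect(ray('wrist',W,np.c_[u,v][k],.044)[:,:2].astype(np.float32)))
E
```

```text
18.5333 tcp to seat (x^,y^) mm [-2.1 -1.7] z 0.0629 phi err -0.004080581129253913 F x^,y^,z [-11.   -7.9] 12.8 62.53364861011505 tilt 0.009311723632290492
[0.6251 0.066  0.0629] 1.6912500673790498 [-10.1  -9.1  12.1]
wrist plunger 0.94 [1.6, 150.2, 60.8, 224.1] 3383 [0.0759 0.0817] [0.5326 0.0993 0.0759]
wrist stop_arm 0.87 [2.3, 137.3, 379.3, 226.3] 21806 [0.0417 0.0802] [0.5806 0.1058 0.0417]
  bar 12488 ((0.5915018320083618, 0.1040489673614502), (0.17086434364318848, 0.026390768587589264), 6.605548858642578)
scene plunger 0.42 [289.7, 171.3, 294.8, 182.0] 60 [0.0792 0.1426] [0.5272 0.0854 0.0792]
scene stop_arm 0.82 [287.6, 174.7, 338.3, 217.9] 187 [0.0473 0.0802] [0.5416 0.0883 0.0473]
  bar 60 ((0.5960642695426941, 0.09264727681875229), (0.1652231514453888, 0.026099059730768204), 14.201212882995605)
0.73 [191.5, 193.3, 319.8, 333.1] 5644
0.04334925656384406 ((0.6245307922363281, 0.06467509269714355), (0.06337597221136093, 0.06401816010475159), 7.054380893707275)
```

View pics/w4.png

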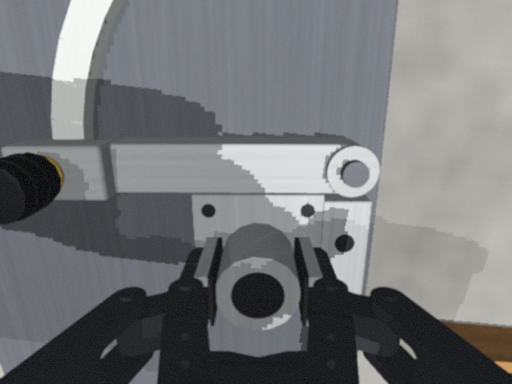

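The picture shows the flange edge flush against the bar (row ~195) and against the rail (column ~325). The flange is at 7.05°, its height is unchanged, the forces are a steady 11 N and 8 N, and the plunger is down. I'm handing in.

```bash
python3 seat.py; python3 -c "
from rig import ctrl
print(ctrl.finish_job())"
```

```text
19.1333 tcp to seat (x^,y^) mm [-2.1 -1.8] z 0.0629 phi err -0.00400289599513326 F x^,y^,z [-10.3  -8.2] 11.6 62.52842724323273 tilt 0.009199396520243507
the job is handed in; nothing more can be done
None
```

The job is handed in at about 19 s: the stop arm is locked square with the plunger down, and the gripper is holding the hub flush in the corner, pressing about 10 N on the rail and 8 N on the stop arm; no verdict came back.

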